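# Orange paint sample into the colour reader's corner

### The job

Lift the white calibration tile off the colour reader and put it flat in the yellow tray. Then take the orange sample from the stand, stand it flat on the reader and press it home into the corner so that it bears firmly and squarely on both steel fences at once, and finish while still holding it pressed there: do not let go. Leave the blue and green samples where they are.

Things in the scene. Friction and masses are not known exactly. Their poses are not given: they have to be found in the camera images.
- corner (a point): Point on the colour reader's level dark plate (40 mm above the table) where the inner faces of its two fences meet. Its x axis points square into the front fence, its y axis square into the side fence, z up; free plate towards -x, 135 mm, and -y, 120 mm. A 56 mm square part that is home has its centre 28 mm from here in -x and 28 mm in -y. Reader: fixed grey box 230 x 190 mm; plate and fences rigid, slippery.
- fence_front: Steel fence bar on the reader's plate, 12 mm thick (x), 135 mm long (y), 16 mm tall. Origin: middle of the lower edge of its inner face, which looks to -x and touches the part. Axes parallel to corner. Beyond it is the reader's red console, top 12 mm above the plate.
- fence_side: Steel fence bar screwed to the reader's plate, 125 mm long (x), 12 mm thick (y), 16 mm tall. Origin: middle of the lower edge of its inner face, the face that looks to -y and touches the part. Its axes are parallel to those of corner.
- tile_mid (a point): White calibration tile: square foot 56 x 56 x 20 mm, on top an upright bar handle 44 mm long (its x), 20 mm thick (its y), 36 mm tall; 56 mm tall in all, under 0.35 kg. Origin: its centre, 28 mm above its underside; z up. Starts on the reader's plate, in the corner. Fingertips kept 23 mm or more above its underside clear foot and fences.
- tray: Fixed yellow open tray for the tile, 126 x 126 mm outside, walls 5 mm thick and 20 mm tall, floor 5 mm thick. Origin: centre of its underside, on the table.
- sample_orange_mid (a point): Sample with an orange painted square foot 56 x 56 x 20 mm, on top a black upright bar handle 44 mm long (its x), 20 mm thick (its y), 36 mm tall; 56 mm tall in all, under 0.35 kg. Origin: its centre, 28 mm above its underside; z up. Starts in a row of three on a plywood stand 12 mm high, 93 mm between centres. On the reader its handle may lie along either fence.
- sample_blue_mid (a point): Sample carrier, same shape as the orange sample but with a blue foot; origin at its centre, 28 mm above its underside. Stands on the sample stand; not to be moved.
- sample_green_mid (a point): Sample carrier, same shape as the orange sample but with a green foot; origin at its centre, 28 mm above its underside. Stands on the sample stand; not to be moved.
Not all that is in view belongs to the job. Several things have the shape of the tray; the one meant has the colours described above. There is more than one size of the part that bears sample_orange_mid; the job needs the smaller.

How it is judged:
On the way, in this order (a step that is already met when the one before it is completed fails the run):
1. the white tile lies flat and released in the yellow tray (x of tile_mid in the frame of tray between -0.034 and 0.034 m and y of tile_mid in the frame of tray between -0.034 and 0.034 m and z of tile_mid in the frame of tray between 0.025 and 0.04 m and angle between tile_mid's own z axis and vertical below 0.08 rad and linear speed of tile below 0.02 m/s and contact force between tile and the fingers below 0.05 N), for 0.2 s.
2. the orange sample, held by the fingers, stands flat on the reader and presses on both fences (x of sample_orange_mid in the frame of corner between -0.031 and -0.025 m and y of sample_orange_mid in the frame of corner between -0.031 and -0.025 m and z of sample_orange_mid in the frame of corner between 0.024 and 0.031 m and (angle between the x axis of sample_orange_mid and the x axis of corner, either way round below 0.05 rad or angle between the x axis of sample_orange_mid and the y axis of corner, either way round below 0.05 rad) and angle between sample_orange_mid's own z axis and vertical below 0.05 rad and contact force between sample_orange and fence_front above 1 N and contact force between sample_orange and fence_side above 1 N and contact force between sample_orange and the fingers above 0.5 N), for 0.3 s.
At the end, for the whole second after the job is handed in: The fingers still hold the orange sample, at rest and flat on the reader's plate (tilt under 0.05 rad), its sides within 0.05 rad of the fences and within 3 mm of them, pressing on each of the two fences with more than 1 N; the white tile lies flat, released and at rest inside the yellow tray (all of step 1 and all of step 2 and linear speed of sample_orange below 0.01 m/s); the arm keeps its last pose, push and grip.
It fails at once if the blue sample is moved by more than 20 mm (distance of sample_blue_mid from where it was at the start of the episode above 0.02 m).
It fails at once if the green sample is moved by more than 20 mm (distance of sample_green_mid from where it was at the start of the episode above 0.02 m).
It also fails if it takes over 58 s, if anything falls off the work surface, if the arm or the gripper's body presses on something with over 40 N, if the wrist force passes 120 N, or if a joint passes its speed limit or range.

### The arm

A 6-joint arm with a two-finger parallel gripper is mounted at the origin on the work surface. World frame = base frame: x ahead of the robot, y to its left, z up, the work surface at z = 0. Lengths are in m, angles in rad, forces in N, time in s.
With the tool pointing down it reaches from about 0.35 to 0.975 m from the base axis. Payload 4.9 kg.
Tool frame: the origin (TCP) lies between the finger pads; the fingertips stand 19 mm ahead of it and the grasp point (between the pads) is the TCP; z points along the fingers, y is the line along which they close (so a half turn about z gives the same grasp; the last joint's range is limited). The gripper opens to 85 mm and grips with 20 to 120 N. Pads are 22 mm wide; open, the fingers measure 114 mm over their backs; the gripper's body (76 mm by 85 mm) begins 54 mm behind the grasp point. The pads swing forward as they close: fully open they stand 13 mm farther back than shut.
Start: joints at [-1.311, 0.053, 1.613, -0, 1.476, -0.119], TCP at [0.231, -0.581, 0.25] pointing down, gripper open.
Joint ranges: [-3.01, 3.01], [-1.01, 2.22], [0.06, 2.58], [-1.02, 4.17], [0.09, 2.62], [-3.14, 3.14]. Speed limits (rad/s): [2.57, 2.57, 3.14, 3.14, 3.14, 3.14].

### API

Orientations are given as a rotation vector (axis times angle).
In Python, from station import ctrl gives the robot as it stands. The module is installed in compiled form; this text tells all that it offers.
- The arm moves only by the tool servo_tool, never from a script. Its argument "increments" is a list that holds one entry, the list of rows, each a list of 5 numbers: the finger opening in cm, from 0 to 8.54, then the shift along the tool's x, y, z in cm, then the turn about the tool's z in degrees. A call has 1 to 5 rows; each row is the pose to reach, as a shift and turn from the pose commanded when the call began, along the tool's axes at that moment; what a row does not reach only later rows make up. A row lasts 1/10 s, in which the tool goes at most 50 mm and 8.59 degrees, less where a joint would pass 70% of its speed; a pose out of reach is approached as far as the arm can. A call with a gripper value outside its range is refused whole. The fingers move at their own pace and stop on an object; "newtons" is the grip in N (left out, the last holds). Time passes only in rows, so rows that repeat a pose let the fingers close. It gives the time, the measured TCP pose, the force, the opening and the grip force at its end, in the units of the state.
- ctrl.get_obs(): the state, without advancing time (a new reading comes with each control period).
- ctrl.get_image(name): name is "scene" or "top"; returns a dict with "img" (400x640x3 uint8, red, green, blue), "fx", "fy", "cx", "cy" (pixels), "rvec" (rotation vector, rad) and "tvec" (3), from world to camera coordinates, as OpenCV has them. Camera axes: x right, y down, z forward; pixel columns grow to the right and rows downward; lengths in m; the calibration is good to about 2 mm. A picture is of the moment at which its call begins. There is no depth.
- ctrl.finish_job(): hands the job in; it is judged then, once.
The state is a dict: "t": time; "q": joint angles; "dq": joint speeds; "effort": joint torques, N m; "tool_pos": TCP position; "tool_rot": TCP orientation; "contact_force": force on the tool from outside, world axes, zero at the start; "wrist_torque": the same for the moment, N m; "opening": finger opening in m; "grip_force": force on a finger pad.
Only numpy, scipy, OpenCV 4.12 (cv2) and the standard library are available. Lean on these libraries where they do the work, as an engineer would, in place of code of your own. Each camera call takes 0.05 s, during which the arm holds its last target. There are 200 camera calls.

## Working session

There is one attempt and no reset: what is moved stays moved. The work goes in short steps, Python scripts to look and compute and a tool call to move; the robot and the scene stay as the last step left them, time stands still between calls to the robot, and variables do not carry over. Pictures are saved under pics/ and viewed, at most 10 in all, crops included, and the job is handed in when it is done.

Besides the shell and the picture viewer there is one more tool, called after "Emit:" by a JSON object that holds its "method" and its "body", one argument or row to a line. servo_tool: Moves the arm, as the interface text tells. Its arguments: {"type":"object","properties":{"increments":{"type":"array"},"newtons":{"type":"number"}},"required":["increments"]}

```bash
mkdir -p pics; python3 - <<'E'
from station import ctrl
import cv2,pickle
o=ctrl.get_obs(); print(o)
d={}
for n in("scene","top"):
    r=ctrl.get_image(n); d[n]=r; cv2.imwrite(f"pics/{n}0.png",r["img"][:,:,::-1]); print(n,{k:v for k,v in r.items() if k!="img"})
pickle.dump(d,open("d0.pkl","wb"))
E
```

```text
{'t': 0.0, 'q': array([-1.31099645e+00,  5.33656443e-02,  1.61429600e+00,  2.38476575e-05,
        1.47602109e+00, -1.18992091e-01]), 'dq': array([ 9.43575530e-05, -1.80078309e-03,  5.58649384e-04,  1.05615301e-03,
       -3.37705616e-04,  1.18094544e-03]), 'effort': array([ 1.11934543e-03, -3.93682730e+01, -3.70177388e+01, -7.12612518e-05,
        6.93030597e-03,  5.95954432e-06]), 'tool_pos': array([ 0.23098217, -0.5801168 ,  0.24905635]), 'tool_rot': array([-3.08336650e+00, -5.91057840e-01,  1.93627685e-04]), 'contact_force': array([0.03311375, 0.28080877, 0.18003055]), 'wrist_torque': array([ 0.0219707 , -0.02502663,  0.02857564]), 'grip_force': 0.0, 'opening': 0.08546161569225444}
scene {'fx': 404.09791114808326, 'fy': 404.09791114808326, 'cx': 316.1434515578695, 'cy': 199.85776245517712, 'rvec': array([ 1.75670581,  1.79059791, -0.7165905 ]), 'tvec': array([ 0.11176657, -0.31697316,  1.42225398])}
top {'fx': 441.049333200825, 'fy': 441.049333200825, 'cx': 329.20166518780326, 'cy': 200.51479222841232, 'rvec': array([ 2.1784385 , -2.19858765,  0.08016253]), 'tvec': array([-0.09260819,  0.49513423,  1.31672132])}
```

View pics/top0.png

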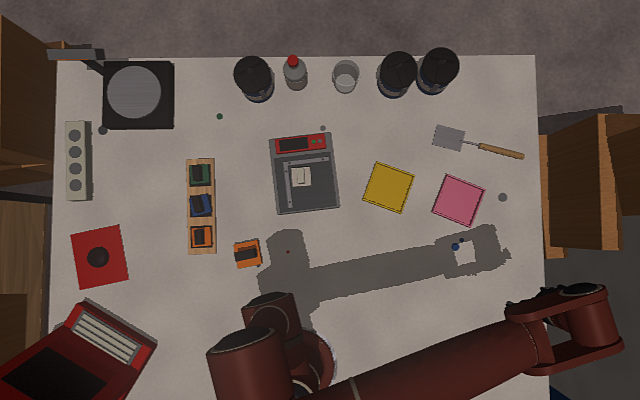

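View pics/scene0.png

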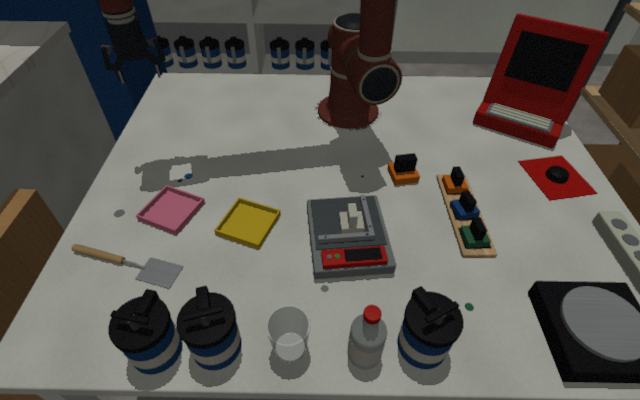

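Top view: the orange foot on the stand is at (201,237), and a similar loose orange part, probably the larger one, is at (247,253). The yellow tray is at (388,187), with a pink decoy at (458,200). The white tile is on the reader at (300,177), the green sample at (200,174) and the blue at (200,206). My choice is the orange on the stand plus the yellow tray, which I'll check with a close crop and measurements.

```bash
cat > h.py <<'E'
import numpy as np,cv2
def ray(r,uv):
    R=cv2.Rodrigues(r["rvec"])[0]; C=-R.T@r["tvec"]
    d=R.T@np.array([(uv[0]-r["cx"])/r["fx"],(uv[1]-r["cy"])/r["fy"],1.]); return C,d
def onz(r,uv,z):
    C,d=ray(r,uv); return C+d*(z-C[2])/d[2]
def proj(r,P):
    K=np.array([[r["fx"],0,r["cx"]],[0,r["fy"],r["cy"]],[0,0,1]])
    return cv2.projectPoints(np.array([P],float),r["rvec"],r["tvec"],K,None)[0][0,0]
def blobs(r,lo,hi,amin=15,roi=None):
    hsv=cv2.cvtColor(r["img"],cv2.COLOR_RGB2HSV); m=cv2.inRange(hsv,np.array(lo),np.array(hi))
    if roi: k=np.zeros_like(m); k[roi[1]:roi[3],roi[0]:roi[2]]=255; m&=k
    m=cv2.morphologyEx(m,cv2.MORPH_CLOSE,np.ones((3,3)))
    cs,_=cv2.findContours(m,cv2.RETR_EXTERNAL,cv2.CHAIN_APPROX_NONE)
    return [c[:,0,:].astype(float) for c in cs if cv2.contourArea(c)>=amin]
def rect(r,c,z):
    P=np.array([onz(r,p,z)[:2] for p in c]).astype(np.float32)
    return cv2.minAreaRect(P*1000)
E
python3 - <<'E'
import pickle,cv2,numpy as np
from h import *
d=pickle.load(open("d0.pkl","rb"))
t,s=d["top"],d["scene"]
for nm,lo,hi,z in(("orange",(5,150,60),(18,255,255),.0),("yellow",(20,150,80),(32,255,255),.02),("blue",(105,100,30),(125,255,255),.032),("green",(60,60,20),(95,255,255),.032)):
  for c in blobs(t,lo,hi,20,(150,100,420,270)): print("top",nm,c.mean(0).round(1),rect(t,c,z))
a=cv2.resize(t["img"][125:265,180:345],None,fx=4.8,fy=4.2*4.8/4.2,interpolation=cv2.INTER_CUBIC)[:600]
a=cv2.resize(t["img"][125:225,260:350],None,fx=5.5,fy=5.5,interpolation=cv2.INTER_CUBIC)
b=cv2.resize(t["img"][150:265,183:270],None,fx=3.4,fy=3.4,interpolation=cv2.INTER_CUBIC)
H=550; im=np.zeros((H,495+296,3),np.uint8); im[:550,:495]=a; im[:391,495:495+b.shape[1]]=b
cv2.imwrite("pics/c1.png",im[:,:,::-1])
a=cv2.resize(s["img"][190:285,300:400],None,fx=5,fy=5,interpolation=cv2.INTER_CUBIC)
b=cv2.resize(s["img"][150:255,385:500],None,fx=2.6,fy=2.6,interpolation=cv2.INTER_CUBIC)
im=np.zeros((475,800,3),np.uint8); im[:,:500]=a; im[:b.shape[0],500:500+b.shape[1]]=b
cv2.imwrite("pics/c2.png",im[:,:,::-1])
E
```

```text
top orange [248.3 253.5] ((335.5785217285156, 153.117431640625), (73.60948181152344, 74.63264465332031), 11.112975120544434)
top orange [200.8 236.6] ((389.3468322753906, 294.4295959472656), (56.10248565673828, 58.82442092895508), 4.610522270202637)
top yellow [388.3 187.1] ((533.3047485351562, -276.51116943359375), (124.9947280883789, 126.54270935058594), 69.23931884765625)
top blue [199.6 206.4] ((483.84747314453125, 290.69049072265625), (54.19071960449219, 55.453514099121094), 14.553675651550293)
top green [198.6 174.9] ((577.4261474609375, 293.29205322265625), (54.44428253173828, 55.08463668823242), 6.6780900955200195)
```

View pics/c1.png

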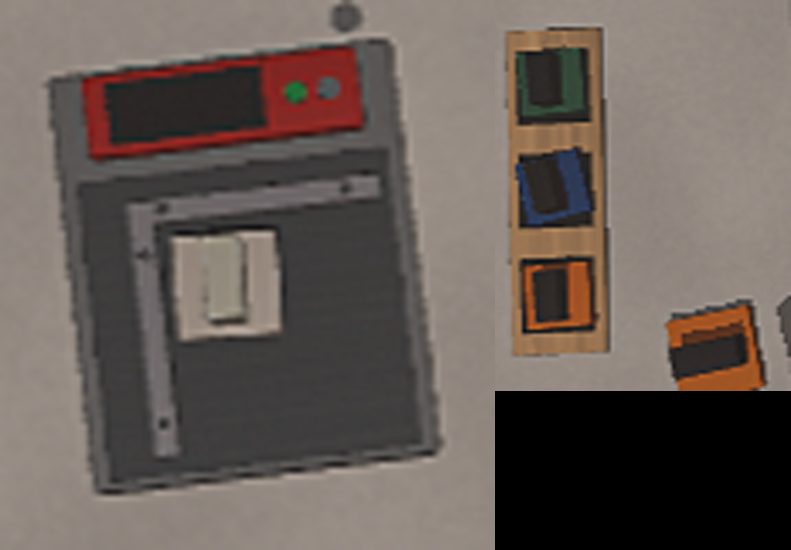

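View pics/c2.png

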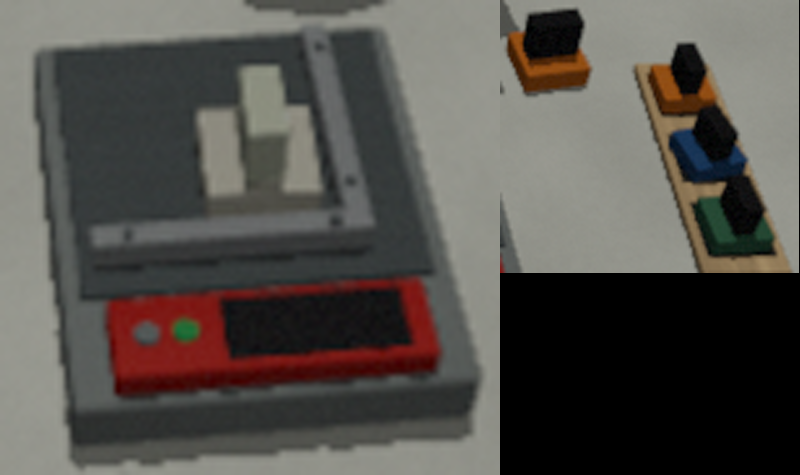

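The crops confirm it. The stand orange (top view 201,237) measures about 56 mm and the loose orange about 74 mm, so the loose one is the decoy. The tile stands near the fence corner with its handle along the reader's long side. Next I'll measure the fences, the tile and the handles precisely.

```bash
python3 - <<'E'
import pickle,cv2,numpy as np
from h import *
d=pickle.load(open("d0.pkl","rb"))
t,s=d["top"],d["scene"]
np.set_printoptions(precision=4,suppress=True)
# red console, orange, tile
for c in blobs(t,(0,150,60),(4,255,255),20,(260,125,350,170))[:2]: print("console",rect(t,c,.052))
for c in blobs(t,(5,150,60),(18,255,255),20,(180,220,225,260)): print("orange foot z.032",rect(t,c,.032))
for c in blobs(t,(0,0,0),(180,255,52),8,(190,225,212,250)): print("dark",c.mean(0),rect(t,c,.068))
for c in blobs(t,(0,0,140),(180,60,255),20,(285,160,315,192)): print("tile foot z.06",c.mean(0),rect(t,c,.06))
# fence colour: subpixel edges from profiles. warp reader plane z=.056 to a metric map, 0.5mm/px
g=t["img"]
xs=np.arange(.44,.64,.0005); ys=np.arange(.09,-.09,-.0005)
def omap(r,z):
    uv=np.array([[proj(r,(x,y,z)) for y in ys[::8]] for x in xs[::-8]]).astype(np.float32)
    uv=cv2.resize(uv,(len(ys),len(xs)),interpolation=cv2.INTER_LINEAR)
    return cv2.remap(r["img"],uv[...,0],uv[...,1],cv2.INTER_CUBIC)
print("tile px",proj(t,(.55,-.03,.06)))
a=omap(t,.056); b=omap(s,.056)
cv2.imwrite("pics/om.png",np.hstack([a,b])[:,:,::-1])
hs=cv2.cvtColor(g,cv2.COLOR_RGB2HSV)
print(g[160:190:3,287], g[176,282:312:2])
E
```

```text
console ((663.2986450195312, -11.682899475097656), (44.28744125366211, 147.1923370361328), 6.44888973236084)
orange foot z.032 ((389.66143798828125, 285.28424072265625), (54.77068328857422, 57.428001403808594), 4.610538482666016)
dark [199.2735 237.2051] ((390.1377868652344, 274.51434326171875), (61.184471130371094, 57.80406951904297), 0.5188411474227905)
tile foot z.06 [300.8841 176.2464] ((563.5010375976562, -14.848430633544922), (53.7453727722168, 53.57435607910156), 3.910785675048828)
tile px [306.2076 180.7792]
[[ 59  58  58]
 [102  97  98]
 [ 97  91  91]
 [105  99 101]
 [ 98  93  94]
 [111 105 107]
 [110 104 106]
 [111 105 107]
 [111 104 106]
 [112 106 107]] [[ 62  61  61]
 [ 77  75  74]
 [109 103 104]
 [101  95  97]
 [ 53  53  53]
 [159 144 132]
 [148 135 124]
 [147 133 122]
 [146 139 125]
 [146 139 124]
 [151 144 130]
 [ 84  77  69]
 [151 138 127]
 [151 137 126]
 [144 130 121]]
```

View pics/om.png

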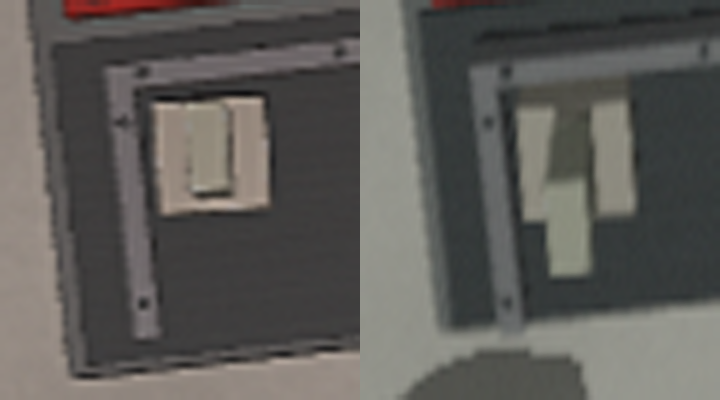

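The fence corner lies near (0.596, 0.0225) with a yaw of about 6.4°, so the home centre is about (0.571, -0.0085). The tile centre is (0.5635, -0.0148) with yaw about 4°, a few mm off the fences. The tray is at (0.533, -0.2765) and the orange sample at (0.390, 0.285). Sizes agree with the description. Now I'll work out the move increments.

```bash
cat > go.py <<'E'
import sys,numpy as np
from scipy.spatial.transform import Rotation as R
from station import ctrl
def delta(p,yaw):
    o=ctrl.get_obs(); Q=R.from_rotvec(o["tool_rot"]).as_matrix()
    y0=np.degrees(np.arctan2(Q[1,0],Q[0,0])); t=-(yaw-y0); t=(t+90)%180-90
    print("t",round(o["t"],2),"pos",o["tool_pos"].round(4),"yaw",y0.round(2),"F",o["contact_force"].round(2),"tau",o["wrist_torque"].round(2),"zt",Q[:,2].round(4),"op",round(o["opening"],4),"grip",round(o["grip_force"],1))
    print("delta cm",(Q.T@(np.array(p)-o["tool_pos"])*100).round(2),"turn",round(t,2))
a=list(map(float,sys.argv[1:])); delta(a[:3],a[3])
E
python3 go.py .5635 -.0148 .16 4
```

```text
t 0.1 pos [ 0.231  -0.5802  0.2492] yaw 21.71 F [ 0.09 -0.16  0.02] tau [-0.01  0.03  0.05] zt [-5.0e-04  1.8e-03 -1.0e+00] op 0.0854 grip 0.0
delta cm [ 51.8  -40.22   9.  ] turn 17.71
```

Emit:
{"method": "servo_tool", "body": {
  "increments": [
    [[8.5, 3.6, -2.8, 0.5, 3.5], [8.5, 7.2, -5.6, 1, 7], [8.5, 10.8, -8.4, 1.5, 10.5], [8.5, 14.4, -11.2, 2, 14], [8.5, 18, -14, 2.5, 17.7]]
  ]
}}

```text
t: 0.6
tool_pos: [0.347, -0.3822, 0.2245]
tool_rot: [-3.139, -0.105, 0.0]
contact_force: [0.7, 0.2, -0.1]
opening: 0.0849
grip_force: 0.0
```

```bash
python3 go.py .5635 -.0148 .16 4
```

```text
t 0.6 pos [ 0.347  -0.3822  0.2245] yaw 3.83 F [ 0.73  0.18 -0.07] tau [-0.02 -0.01  0.02] zt [-3.e-04  7.e-04 -1.e+00] op 0.0849 grip 0.0
delta cm [ 24.06 -35.2    6.47] turn -0.17
```

Emit:
{"method": "servo_tool", "body": {
  "increments": [
    [[8.5, 2.7, -3.9, 0.7, 0], [8.5, 5.4, -7.8, 1.4, 0], [8.5, 8.1, -11.7, 2.1, 0], [8.5, 10.8, -15.6, 2.8, 0], [8.5, 13.5, -19.5, 3.5, 0]]
  ]
}}

```text
t: 1.1
tool_pos: [0.468, -0.1781, 0.1898]
tool_rot: [-3.14, -0.11, 0.0]
contact_force: [0.1, 0.5, -0.2]
opening: 0.0856
grip_force: 0.0
```

Emit:
{"method": "servo_tool", "body": {
  "increments": [
    [[8.5, 2.7, -4, 0.7, 0], [8.5, 5.4, -8, 1.4, 0], [8.5, 8, -12, 2.1, 0], [8.5, 10, -15, 2.8, 0], [8.5, 10.6, -15.7, 3.0, 0]]
  ]
}}

```text
t: 1.6
tool_pos: [0.5626, -0.0129, 0.1588]
tool_rot: [-3.138, -0.116, 0.003]
contact_force: [-0.7, -1.2, 0.2]
opening: 0.0849
grip_force: 0.0
```

```bash
python3 go.py .5635 -.0148 .085 4; python3 - <<'E'
from station import ctrl
import cv2,numpy as np
from h import *
t=ctrl.get_image("top"); s=ctrl.get_image("scene")
for c in blobs(s,(0,0,110),(180,60,255),20,(335,195,370,240)): print("scene tile",c.mean(0))
print("handle top centre exp", proj(s,(.5635,-.0148,.096)), proj(t,(.5635,-.0148,.096)))
a=cv2.resize(t["img"][125:225,260:350],None,fx=4,fy=4); b=cv2.resize(s["img"][150:250,310:400],None,fx=4,fy=4)
cv2.imwrite("pics/v1.png",np.hstack([a,b])[:,:,::-1])
E
```

```text
t 1.6 pos [ 0.5626 -0.0129  0.1588] yaw 4.24 F [-0.75 -1.2   0.17] tau [-0.06 -0.01  0.04] zt [-0.0022  0.001  -1.    ] op 0.0849 grip 0.0
delta cm [0.09 0.2  7.38] turn 0.24
scene tile [359.88235294 222.47058824]
scene tile [344.25 221.9 ]
scene tile [352.        208.9047619]
handle top centre exp [352.9168744  209.27447379] [300.25399277 174.69636016]
```

View pics/v1.png

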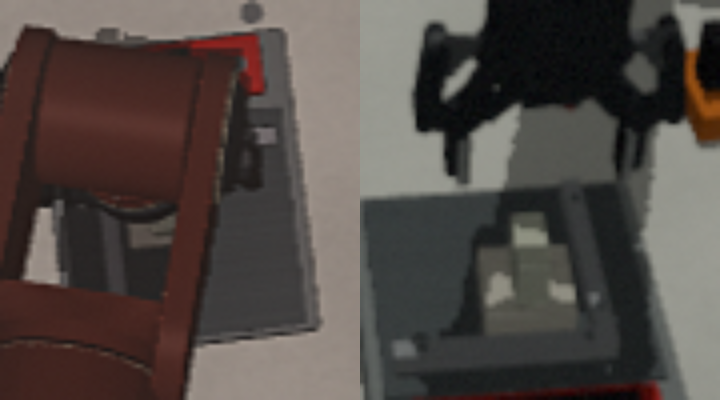

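The picture shows the gripper above the tile with its fingers on either side. The handle top sits within 1 px of the prediction (352,209). I'll descend and close.

Emit:
{"method": "servo_tool", "body": {
  "increments": [
    [[8.5, 0, 0.1, 2, 0], [8.5, 0, 0.1, 4, 0], [8.5, 0, 0.1, 6, 0], [8.5, 0, 0.1, 7.3, 0], [8.5, 0, 0.1, 7.4, 0]]
  ],
  "newtons": 40
}}

```text
t: 2.2
tool_pos: [0.5607, -0.018, 0.0843]
tool_rot: [-3.139, -0.107, 0.006]
contact_force: [0.1, -0.1, 0.0]
opening: 0.085
grip_force: 0.0
```

Emit:
{"method": "servo_tool", "body": {
  "increments": [
    [[1, 0, 0, 0, 0], [1, 0, 0, 0, 0], [1, 0, 0, 0, 0], [1, 0, 0, 0, 0], [1, 0, 0, 0, 0]]
  ],
  "newtons": 40
}}

```text
t: 2.7
tool_pos: [0.5632, -0.0171, 0.0873]
tool_rot: [3.139, 0.11, 0.003]
contact_force: [0.8, 0.6, -1.2]
opening: 0.0193
grip_force: 39.8
```

Emit:
{"method": "servo_tool", "body": {
  "increments": [
    [[1, 0, 0, 0, 0], [1, 0, 0, 0, 0], [1, 0, 0, 0, 0]]
  ]
}}

```text
t: 3.0
tool_pos: [0.5632, -0.0171, 0.0872]
tool_rot: [3.139, 0.11, 0.002]
contact_force: [0.4, 0.6, 5.3]
opening: 0.0193
grip_force: 40.7
```

```bash
python3 go.py .5635 -.0148 .15 4
```

```text
t 3.0 pos [ 0.5632 -0.0171  0.0872] yaw 4.01 F [0.42 0.59 5.28] tau [0.03 0.05 0.05] zt [ 1.5e-03 -2.0e-04 -1.0e+00] op 0.0193 grip 40.7
delta cm [ 0.06 -0.23 -6.28] turn 0.01
```

Emit:
{"method": "servo_tool", "body": {
  "increments": [
    [[1, 0, 0, -1, 0], [1, 0, 0, -3, 0], [1, 0, 0, -5, 0], [1, 0, 0, -6.5, 0], [1, 0, 0, -6.5, 0]]
  ]
}}

```text
t: 3.5
tool_pos: [0.5638, -0.0173, 0.1538]
tool_rot: [3.139, 0.11, 0.007]
contact_force: [0.9, 0.0, -1.9]
opening: 0.0196
grip_force: 39.8
```

```bash
python3 go.py .533 -.2765 .06 -20.8;
```

```text
t 3.5 pos [ 0.5638 -0.0173  0.1538] yaw 4.01 F [ 0.9   0.03 -1.87] tau [ 0.05 -0.04 -0.03] zt [ 4.2e-03 -7.0e-04 -1.0e+00] op 0.0196 grip 39.8
delta cm [-4.92 25.64  9.39] turn 24.81
```

Emit:
{"method": "servo_tool", "body": {
  "increments": [
    [[1, -0.4, 2.5, 0, 2], [1, -1.2, 6.5, 0, 7], [1, -2, 10.5, 0, 12], [1, -2.8, 14.5, 0, 17], [1, -3.6, 18.5, 0, 21]]
  ]
}}

```text
t: 4.0
tool_pos: [0.5383, -0.2052, 0.1498]
tool_rot: [-3.106, 0.469, 0.003]
contact_force: [0.9, 0.3, -1.9]
opening: 0.0196
grip_force: 39.8
```

```bash
python3 go.py .533 -.2765 .06 -20.8;
```

```text
t 4.0 pos [ 0.5383 -0.2052  0.1498] yaw -17.17 F [ 0.91  0.29 -1.89] tau [-0.01 -0.02 -0.03] zt [-0.002   0.0011 -1.    ] op 0.0196 grip 39.8
delta cm [1.62 6.97 8.97] turn 3.63
```

Emit:
{"method": "servo_tool", "body": {
  "increments": [
    [[1, 0.8, 3.5, 1, 2], [1, 1.6, 6.5, 2, 3.6], [1, 1.6, 7, 4.5, 3.6], [1, 1.6, 7, 6.5, 3.6], [1, 1.6, 7, 8, 3.6]]
  ]
}}

```text
t: 4.5
tool_pos: [0.5327, -0.2752, 0.0681]
tool_rot: [-3.089, 0.563, 0.006]
contact_force: [0.5, 0.8, -2.0]
opening: 0.0197
grip_force: 39.9
```

```bash
python3 go.py .533 -.2765 .053 -20.8;
```

```text
t 4.5 pos [ 0.5327 -0.2752  0.0681] yaw -20.65 F [ 0.55  0.82 -2.01] tau [-0.03  0.01  0.02] zt [-0.0035  0.0025 -1.    ] op 0.0197 grip 39.9
delta cm [0.08 0.11 1.51] turn 0.15
```

Emit:
{"method": "servo_tool", "body": {
  "increments": [
    [[1, 0, 0.1, 0.8, 0], [1, 0, 0.1, 1.3, 0], [1, 0, 0.1, 1.55, 0], [1, 0, 0.1, 1.6, 0], [1, 0, 0.1, 1.6, 0]]
  ]
}}

```text
t: 5.0
tool_pos: [0.5346, -0.2769, 0.0562]
tool_rot: [3.09, -0.561, 0.002]
contact_force: [0.1, 0.4, -1.2]
opening: 0.0195
grip_force: 39.9
```

Emit:
{"method": "servo_tool", "body": {
  "increments": [
    [[5, 0, 0, 0, 0], [8.5, 0, 0, 0, 0], [8.5, 0, 0, 0, 0], [8.5, 0, 0, 0, 0], [8.5, 0, 0, -1, 0]]
  ]
}}

```text
t: 5.5
tool_pos: [0.533, -0.276, 0.0642]
tool_rot: [-3.09, 0.562, 0.005]
contact_force: [0.6, 0.8, -0.1]
opening: 0.0851
grip_force: 0.0
```

Emit:
{"method": "servo_tool", "body": {
  "increments": [
    [[8.5, 0, 0, -2, 0], [8.5, 0, 0, -5, 0], [8.5, 0, 0, -9, 0], [8.5, 0, 0, -10, 0], [8.5, 0, 0, -10, 0]]
  ]
}}

```text
t: 6.0
tool_pos: [0.5355, -0.2777, 0.1689]
tool_rot: [3.088, -0.561, 0.009]
contact_force: [1.1, -0.6, -0.5]
opening: 0.0854
grip_force: 0.0
```

```bash
python3 go.py .39 .285 .165 4; python3 - <<'E'
from station import ctrl
import cv2
s=ctrl.get_image("scene"); from h import *
print("tile top exp",proj(s,(.533,-.2765,.061)))
cv2.imwrite("pics/v2.png",cv2.resize(s["img"][120:270,120:380],None,fx=2.5,fy=2.5)[:,:,::-1])
E
```

```text
t 6.0 pos [ 0.5355 -0.2777  0.1689] yaw -20.6 F [ 1.06 -0.58 -0.51] tau [-0.05 -0.02  0.04] zt [ 0.0052 -0.0036 -1.    ] op 0.0854 grip 0.0
delta cm [-33.42 -47.56   0.12] turn -24.6
tile top exp [246.75311944 208.10471193]
```

View pics/v2.png

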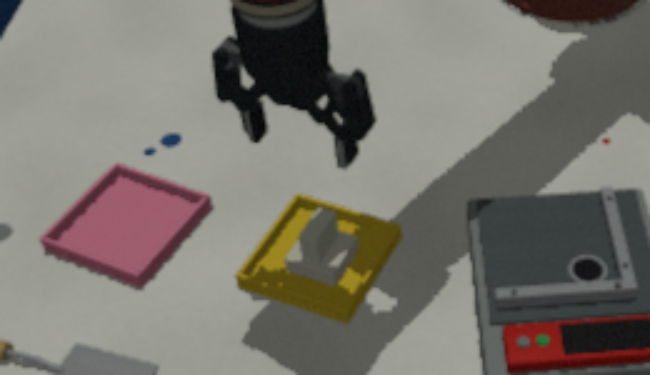

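The tile lies flat and centred in the yellow tray (crop 320,245), so next is the orange sample.

Emit:
{"method": "servo_tool", "body": {
  "increments": [
    [[8.5, -2, -2.8, 0, -4], [8.5, -4.5, -6.4, 0, -9], [8.5, -7.1, -10.1, 0, -14], [8.5, -9.8, -13.9, 0, -19], [8.5, -12.4, -17.6, 0, -24.6]]
  ]
}}

```text
t: 6.55
tool_pos: [0.4777, -0.0664, 0.1626]
tool_rot: [-3.138, -0.115, 0.006]
contact_force: [0.8, 0.1, 0.4]
opening: 0.0849
grip_force: 0.0
```

```bash
python3 go.py .39 .285 .16 4
```

```text
t 6.55 pos [ 0.4777 -0.0664  0.1626] yaw 4.19 F [0.84 0.09 0.35] tau [ 0.02 -0.06  0.03] zt [-0.0042  0.0015 -1.    ] op 0.0849 grip 0.0
delta cm [ -6.18 -35.68   0.35] turn 0.19
```

Emit:
{"method": "servo_tool", "body": {
  "increments": [
    [[8.5, -0.8, -4.4, 0, 0], [8.5, -1.6, -8.8, 0, 0], [8.5, -2.4, -13.3, 0, 0], [8.5, -3.2, -17.8, 0, 0], [8.5, -3.9, -22.3, 0, 0]]
  ]
}}

```text
t: 7.05
tool_pos: [0.4232, 0.1528, 0.163]
tool_rot: [3.139, 0.109, -0.006]
contact_force: [0.3, 0.1, 0.5]
opening: 0.0847
grip_force: 0.0
```

Emit:
{"method": "servo_tool", "body": {
  "increments": [
    [[8.5, -0.8, -4.4, 0, 0], [8.5, -1.6, -8.8, 0, 0], [8.5, -2.1, -12, 0, 0], [8.5, -2.3, -13.3, 0, 0], [8.5, -2.3, -13.4, 0, 0]]
  ]
}}

```text
t: 7.55
tool_pos: [0.3918, 0.2839, 0.1635]
tool_rot: [3.138, 0.114, -0.005]
contact_force: [0.2, 0.5, 0.2]
opening: 0.0848
grip_force: 0.0
```

```bash
python3 go.py .39 .285 .057 4; python3 - <<'E'
from station import ctrl
import cv2,numpy as np,pickle
from h import *
s=ctrl.get_image("scene"); d=pickle.load(open("d0.pkl","rb"))["scene"]
print("handle top exp",proj(s,(.39,.285,.068)), "foot top",proj(s,(.39,.285,.032)))
for c in blobs(d,(5,150,60),(18,255,255),20,(430,160,480,200)): print("orange scene",cv2.boundingRect(c.astype(int)),c.mean(0))
z=[cv2.resize(q["img"][110:260,385:500],None,fx=3.4,fy=3.4,interpolation=cv2.INTER_CUBIC) for q in(d,s)]
cv2.imwrite("pics/v3.png",np.hstack(z)[:,:,::-1])
E
```

```text
t 7.55 pos [0.3918 0.2839 0.1635] yaw 4.15 F [0.18 0.53 0.24] tau [-0.05  0.01 -0.03] zt [-0.003  -0.0018 -1.    ] op 0.0848 grip 0.0
delta cm [-0.14 -0.14 10.65] turn 0.15
handle top exp [459.44720685 171.00815026] foot top [456.08909494 180.62277361]
orange scene (442, 175, 26, 18) [454.15584416 184.64935065]
```

View pics/v3.png

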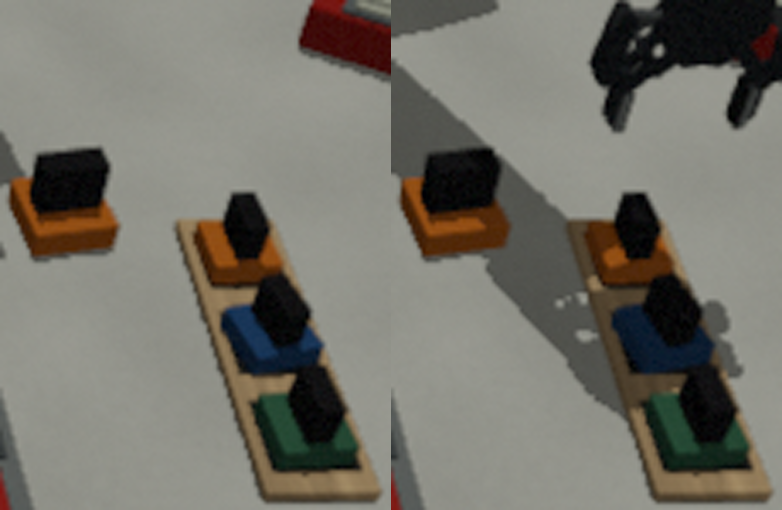

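The handle in the scene view is at about (457,170), which is 2 px left of the prediction, so I'll refine the sample's y before descending.

```bash
python3 - <<'E'
import cv2,numpy as np,pickle
from h import *
d=pickle.load(open("d0.pkl","rb")); t,s=d["top"],d["scene"]
for v in(233,237,241): print(v,[(u,)+tuple(int(k) for k in t["img"][v,u]) for u in range(189,216)])
print("cols",[(v,)+tuple(int(k) for k in t["img"][v,206]) for v in range(222,252)])
for u in(189,191,194,196,205,210,212): print(u,[onz(t,(u,237),z)[1].round(4) for z in(.012,.032,.068)])
for v in(226,228,247): print(v,[onz(t,(201,v),z)[0].round(4) for z in(.012,.032,.068)])
# scene handle top: dark pixels
for v in range(164,180): print(v,[int(k) for k in s["img"][v,446:470].max(1)])
for uv in((457,170),(459,171),(456,170)): print(uv,onz(s,uv,.068))
E
```

```text
233 [(189, 153, 117, 83), (190, 100, 82, 63), (191, 84, 46, 33), (192, 171, 85, 34), (193, 151, 76, 35), (194, 78, 50, 37), (195, 37, 37, 37), (196, 46, 41, 39), (197, 46, 41, 38), (198, 46, 42, 40), (199, 48, 42, 40), (200, 47, 43, 40), (201, 39, 35, 32), (202, 39, 36, 34), (203, 36, 34, 33), (204, 100, 54, 33), (205, 170, 85, 37), (206, 159, 81, 37), (207, 157, 80, 36), (208, 160, 82, 36), (209, 164, 83, 35), (210, 143, 69, 30), (211, 47, 33, 28), (212, 95, 72, 53), (213, 162, 123, 87), (214, 141, 107, 75), (215, 93, 71, 52)]
237 [(189, 154, 114, 81), (190, 103, 83, 64), (191, 62, 40, 32), (192, 142, 73, 36), (193, 161, 81, 35), (194, 110, 60, 35), (195, 36, 37, 39), (196, 45, 42, 40), (197, 48, 42, 40), (198, 48, 42, 40), (199, 48, 43, 41), (200, 47, 41, 39), (201, 42, 36, 34), (202, 38, 34, 32), (203, 32, 33, 34), (204, 97, 53, 34), (205, 170, 85, 35), (206, 159, 82, 35), (207, 158, 80, 35), (208, 160, 82, 37), (209, 165, 84, 37), (210, 147, 74, 34), (211, 45, 32, 29), (212, 102, 75, 54), (213, 162, 124, 88), (214, 145, 110, 77), (215, 115, 87, 63)]
241 [(189, 163, 122, 85), (190
[... 3011 characters left out ...]
74, 129, 147, 148, 148, 148, 148]
175 [144, 145, 147, 133, 81, 5, 10, 4, 7, 3, 8, 17, 19, 19, 17, 17, 13, 54, 115, 146, 144, 149, 149, 149]
176 [145, 144, 145, 132, 87, 11, 11, 6, 7, 10, 12, 12, 20, 18, 17, 16, 18, 38, 94, 135, 143, 150, 149, 149]
177 [144, 145, 145, 141, 116, 29, 3, 3, 4, 5, 8, 7, 16, 13, 10, 13, 12, 14, 92, 142, 146, 149, 150, 148]
178 [143, 145, 145, 145, 125, 34, 0, 2, 7, 5, 7, 3, 4, 10, 12, 8, 11, 20, 103, 148, 144, 142, 149, 150]
179 [145, 146, 144, 145, 137, 103, 9, 7, 11, 8, 9, 8, 8, 13, 6, 10, 11, 62, 117, 144, 145, 144, 150, 150]
(457, 170) [0.38602768 0.27924315 0.068     ]
(459, 171) [0.38999384 0.28378717 0.068     ]
(456, 170) [0.38608843 0.27650745 0.068     ]
```

The refined centre is (0.390, 0.2848), which agrees with the first measurement, so I'm descending.

Emit:
{"method": "servo_tool", "body": {
  "increments": [
    [[8.5, -0.1, -0.1, 3, 0], [8.5, -0.1, -0.1, 6, 0], [8.5, -0.1, -0.1, 9, 0], [8.5, -0.1, -0.1, 10.5, 0], [8.5, -0.1, -0.1, 10.6, 0]]
  ],
  "newtons": 40
}}

```text
t: 8.1
tool_pos: [0.3903, 0.2817, 0.056]
tool_rot: [3.136, 0.106, -0.009]
contact_force: [-1.3, -0.2, -0.2]
opening: 0.0852
grip_force: 0.0
```

Emit:
{"method": "servo_tool", "body": {
  "increments": [
    [[8.5, 0, 0, 0, 0], [1, 0, 0, 0, 0], [1, 0, 0, 0, 0], [1, 0, 0, 0, 0], [1, 0, 0, 0, 0]]
  ]
}}

```text
t: 8.6
tool_pos: [0.3924, 0.2846, 0.06]
tool_rot: [-3.139, -0.11, -0.002]
contact_force: [-0.0, 0.9, 0.4]
opening: 0.0277
grip_force: 0.0
```

Emit:
{"method": "servo_tool", "body": {
  "increments": [
    [[1, 0, 0, 0, 0], [1, 0, 0, 0, 0], [1, 0, 0, 0, 0]]
  ]
}}

```text
t: 8.9
tool_pos: [0.3924, 0.2848, 0.0599]
tool_rot: [-3.139, -0.11, -0.001]
contact_force: [0.9, 0.1, 2.7]
opening: 0.0194
grip_force: 40.1
```

Emit:
{"method": "servo_tool", "body": {
  "increments": [
    [[1, 0, 0, -1, 0], [1, 0, 0, -3, 0], [1, 0, 0, -6, 0], [1, 0, 0, -9, 0], [1, 0, 0, -10, 0]]
  ]
}}

```text
t: 9.4
tool_pos: [0.3932, 0.2851, 0.1626]
tool_rot: [-3.138, -0.11, -0.007]
contact_force: [0.9, -0.1, -2.2]
opening: 0.0194
grip_force: 39.4
```

```bash
python3 go.py .561 -.0185 .12 6.4
```

```text
t 9.4 pos [0.3932 0.2851 0.1626] yaw 4.01 F [ 0.92 -0.05 -2.21] tau [ 0.03 -0.09  0.01] zt [ 0.0044  0.0023 -1.    ] op 0.0194 grip 39.4
delta cm [14.6  31.46  4.27] turn -2.39
```

Lifted (about 2.2 N). Carrying it to a point about 10 mm short of the corner.

Emit:
{"method": "servo_tool", "body": {
  "increments": [
    [[1, 0.9, 1.9, 0, 0], [1, 2.6, 5.5, 0, -0.5], [1, 4.4, 9.5, 0, -1], [1, 6.2, 13.5, 0, -1.5], [1, 8, 17.4, 0, -2.4]]
  ]
}}

```text
t: 9.9
tool_pos: [0.4835, 0.1147, 0.1579]
tool_rot: [3.137, 0.177, -0.003]
contact_force: [0.4, 0.1, -1.4]
opening: 0.0194
grip_force: 39.7
```

Emit:
{"method": "servo_tool", "body": {
  "increments": [
    [[1, 1.8, 3.9, 0, 0], [1, 3.5, 7.6, 0, 0], [1, 5, 10.9, 0, 0], [1, 6, 13.1, 1, 0], [1, 6, 13.5, 2, 0]]
  ]
}}

```text
t: 10.4
tool_pos: [0.5593, -0.0134, 0.1382]
tool_rot: [3.136, 0.171, -0.001]
contact_force: [-0.7, 0.4, -1.8]
opening: 0.0194
grip_force: 39.7
```

Emit:
{"method": "servo_tool", "body": {
  "increments": [
    [[1, 0, 0, 1, 0], [1, 0, 0, 2, 0], [1, 0, 0, 2.5, 0]]
  ]
}}

```text
t: 10.7
tool_pos: [0.557, -0.0099, 0.1122]
tool_rot: [-3.136, -0.177, 0.005]
contact_force: [-0.6, -0.0, -2.2]
opening: 0.0195
grip_force: 39.7
```

```bash
python3 go.py .563 -.0185 .088 6.4
```

```text
t 10.7 pos [ 0.557  -0.0099  0.1122] yaw 6.48 F [-0.63 -0.02 -2.23] tau [ 0.01  0.01 -0.01] zt [-3.2e-03  7.0e-04 -1.0e+00] op 0.0195 grip 39.7
delta cm [0.5  0.93 2.41] turn 0.08
```

Emit:
{"method": "servo_tool", "body": {
  "increments": [
    [[1, 0.2, 1, 0, 0], [1, 0.2, 1, 0.8, 0], [1, 0.2, 1, 1.5, 0], [1, 0.2, 1, 2, 0], [1, 0.2, 1, 2, 0]]
  ]
}}

```text
t: 11.2
tool_pos: [0.5609, -0.0205, 0.0931]
tool_rot: [-3.136, -0.176, 0.003]
contact_force: [-0.6, 0.6, -3.0]
opening: 0.0195
grip_force: 39.8
```

Emit:
{"method": "servo_tool", "body": {
  "increments": [
    [[1, 0, 0, 0.1, 0], [1, 0, 0, 0.2, 0], [1, 0, 0, 0.3, 0], [1, 0, 0, 0.4, 0], [1, 0, 0, 0.4, 0]]
  ]
}}

```text
t: 11.7
tool_pos: [0.5617, -0.0207, 0.0902]
tool_rot: [-3.137, -0.175, 0.0]
contact_force: [-0.0, -1.1, -3.5]
opening: 0.0192
grip_force: 39.8
```

```bash
python3 go.py .563 -.0185 .088 6.4
```

```text
t 11.7 pos [ 0.5617 -0.0207  0.0902] yaw 6.4 F [-0.   -1.08 -3.52] tau [ 0.02 -0.07 -0.01] zt [-1.e-04  0.e+00 -1.e+00] op 0.0192 grip 39.8
delta cm [ 0.16 -0.21  0.22] turn 0.0
```

Emit:
{"method": "servo_tool", "body": {
  "increments": [
    [[1, 0, 0, 0.1, 0], [1, 0, 0, 0.2, 0], [1, 0, 0, 0.2, 0], [1, 0, 0, 0.2, 0]]
  ]
}}

```text
t: 12.1
tool_pos: [0.5617, -0.0208, 0.0882]
tool_rot: [-3.137, -0.175, 0.0]
contact_force: [-0.1, -0.9, -1.2]
opening: 0.0193
grip_force: 39.8
```

Emit:
{"method": "servo_tool", "body": {
  "increments": [
    [[1, 0, 0, 0.1, 0], [1, 0, 0, 0.1, 0], [1, 0, 0, 0.1, 0]]
  ]
}}

```text
t: 12.4
tool_pos: [0.5621, -0.0208, 0.0879]
tool_rot: [3.136, 0.176, 0.001]
contact_force: [-1.2, 0.1, 1.6]
opening: 0.0193
grip_force: 40.2
```

```bash
python3 go.py .563 -.0185 .088 6.4
```

```text
t 12.4 pos [ 0.5621 -0.0208  0.0879] yaw 6.41 F [-1.16  0.06  1.58] tau [ 0.03  0.16 -0.01] zt [ 9.e-04 -2.e-04 -1.e+00] op 0.0193 grip 40.2
delta cm [ 0.11 -0.22 -0.01] turn 0.01
```

It is down on the plate (z 0.088, load taken). Now I'll feel towards the front fence (+x tool).

Emit:
{"method": "servo_tool", "body": {
  "increments": [
    [[1, 0.2, 0, 0, 0], [1, 0.4, 0, 0, 0], [1, 0.6, 0, 0, 0], [1, 0.8, 0, 0, 0], [1, 0.8, 0, 0, 0]]
  ]
}}

```text
t: 12.9
tool_pos: [0.5705, -0.0199, 0.0879]
tool_rot: [3.136, 0.175, 0.002]
contact_force: [-0.2, 0.1, 4.0]
opening: 0.0192
grip_force: 40.8
```

Emit:
{"method": "servo_tool", "body": {
  "increments": [
    [[1, 0, -0.2, 0, 0], [1, 0, -0.4, 0, 0], [1, 0, -0.6, 0, 0], [1, 0, -0.8, 0, 0], [1, 0, -0.8, 0, 0]]
  ]
}}

```text
t: 13.4
tool_pos: [0.5693, -0.0118, 0.0879]
tool_rot: [3.136, 0.176, 0.002]
contact_force: [0.0, -1.3, 5.7]
opening: 0.0192
grip_force: 40.9
```

```bash
python3 go.py .5734 -.008 .088 6.4
```

```text
t 13.4 pos [ 0.5693 -0.0118  0.0879] yaw 6.42 F [ 0.03 -1.31  5.66] tau [-0.18 -0.01 -0.  ] zt [ 1.6e-03 -4.0e-04 -1.0e+00] op 0.0192 grip 40.9
delta cm [ 0.45 -0.33 -0.01] turn 0.02
```

Emit:
{"method": "servo_tool", "body": {
  "increments": [
    [[1, 0.1, 0, 0, 0], [1, 0.2, 0, 0, 0], [1, 0.3, 0, 0, 0], [1, 0.3, 0, 0, 0]]
  ]
}}

```text
t: 13.8
tool_pos: [0.5719, -0.0113, 0.0879]
tool_rot: [-3.137, -0.176, -0.0]
contact_force: [-1.9, 0.8, 7.1]
opening: 0.0196
grip_force: 41.2
```

Emit:
{"method": "servo_tool", "body": {
  "increments": [
    [[1, 0.1, -0.1, 0, 0], [1, 0.1, -0.2, 0, 0], [1, 0.1, -0.2, 0, 0]]
  ]
}}

```text
t: 14.1
tool_pos: [0.573, -0.0095, 0.0879]
tool_rot: [3.136, 0.176, 0.002]
contact_force: [0.2, -0.9, 5.7]
opening: 0.019
grip_force: 40.9
```

```bash
python3 go.py .5734 -.008 .088 6.4
```

```text
t 14.1 pos [ 0.573  -0.0095  0.0879] yaw 6.41 F [ 0.23 -0.95  5.73] tau [-0.26  0.03  0.02] zt [ 1.2e-03 -5.0e-04 -1.0e+00] op 0.019 grip 40.9
delta cm [ 0.06 -0.14 -0.01] turn 0.01
```

Emit:
{"method": "servo_tool", "body": {
  "increments": [
    [[1, 0.1, -0.1, 0, 0], [1, 0.2, -0.2, 0, 0], [1, 0.2, -0.2, 0, 0], [1, 0.2, -0.2, 0, 0]]
  ]
}}

```text
t: 14.5
tool_pos: [0.5746, -0.0073, 0.0879]
tool_rot: [3.136, 0.176, 0.001]
contact_force: [-1.1, -1.0, 5.1]
opening: 0.0191
grip_force: 41.0
```

```bash
python3 go.py .5754 -.006 .088 6.4
```

```text
t 14.5 pos [ 0.5746 -0.0073  0.0879] yaw 6.41 F [-1.08 -0.96  5.05] tau [-0.22  0.12  0.05] zt [ 8.e-04 -3.e-04 -1.e+00] op 0.0191 grip 41.0
delta cm [ 0.09 -0.12 -0.01] turn 0.01
```

Emit:
{"method": "servo_tool", "body": {
  "increments": [
    [[1, 0.1, -0.1, 0, 0], [1, 0.2, -0.2, 0, 0], [1, 0.2, -0.2, 0, 0], [1, 0.2, -0.2, 0, 0]]
  ]
}}

```text
t: 14.9
tool_pos: [0.5754, -0.0058, 0.0879]
tool_rot: [3.135, 0.175, -0.003]
contact_force: [-6.3, -3.3, 8.9]
opening: 0.0196
grip_force: 41.4
```

```bash
python3 go.py .5754 -.006 .088 6.4
```

```text
t 14.9 pos [ 0.5754 -0.0058  0.0879] yaw 6.39 F [-6.26 -3.28  8.87] tau [-0.61  0.77 -0.2 ] zt [-0.0021 -0.0019 -1.    ] op 0.0196 grip 41.4
delta cm [-0.    0.02 -0.01] turn -0.01
```

Both fences are answering (front about 6.6 N, side about 2.6 N). I'll press a little more to the side.

Emit:
{"method": "servo_tool", "body": {
  "increments": [
    [[1, 0.05, -0.1, 0, 0], [1, 0.05, -0.15, 0, 0], [1, 0.05, -0.15, 0, 0], [1, 0.05, -0.15, 0, 0]]
  ]
}}

```text
t: 15.3
tool_pos: [0.5755, -0.0053, 0.088]
tool_rot: [3.133, 0.175, -0.005]
contact_force: [-6.3, -7.6, 10.9]
opening: 0.0194
grip_force: 41.5
```

```bash
python3 go.py .5754 -.006 .088 6.4; python3 - <<'E'
from station import ctrl
import cv2,numpy as np
from h import *
s=ctrl.get_image("scene"); o=ctrl.get_obs(); print(o["contact_force"].round(2),o["wrist_torque"].round(2))
cv2.imwrite("pics/v4.png",cv2.resize(s["img"][165:285,205:405],None,fx=4,fy=4,interpolation=cv2.INTER_CUBIC)[:,:,::-1])
E
```

```text
t 15.3 pos [ 0.5755 -0.0053  0.088 ] yaw 6.38 F [-6.3  -7.6  10.85] tau [-1.24  1.06 -0.19] zt [-0.003  -0.0039 -1.    ] op 0.0194 grip 41.5
delta cm [-0.02  0.07  0.  ] turn -0.02
[-6.3  -7.51  9.61] [-1.12  1.   -0.19]
```

View pics/v4.png

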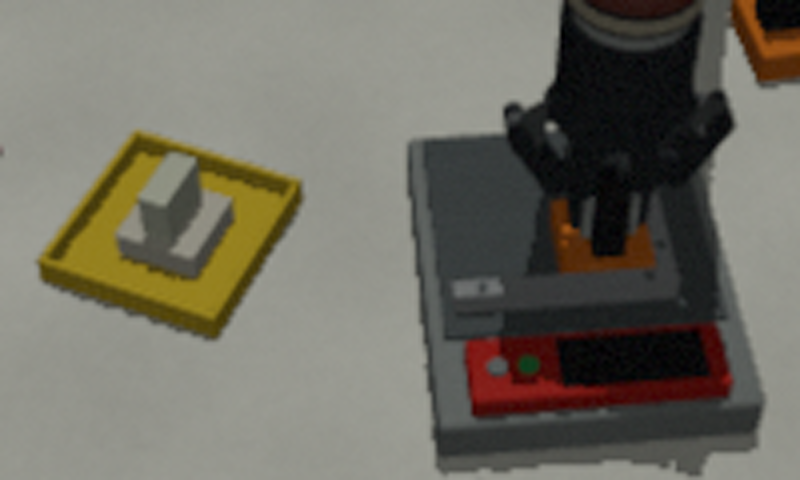

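The orange sample sits in the corner against both fences (crop 605,245), and the tile lies flat in the yellow tray (175,225). I'll hold for half a second, check that it is steady, then hand in.

Emit:
{"method": "servo_tool", "body": {
  "increments": [
    [[1, 0, 0, 0, 0], [1, 0, 0, 0, 0], [1, 0, 0, 0, 0], [1, 0, 0, 0, 0], [1, 0, 0, 0, 0]]
  ]
}}

```text
t: 15.85
tool_pos: [0.5755, -0.0053, 0.088]
tool_rot: [3.133, 0.175, -0.005]
contact_force: [-6.7, -7.6, 10.3]
opening: 0.0192
grip_force: 41.5
```

```bash
python3 - <<'E'
from station import ctrl
o=ctrl.get_obs(); f=o["contact_force"]; print(f.round(2),o["tool_pos"].round(4),o["grip_force"])
if f[0]<-4 and f[1]<-4 and o["grip_force"]>20: print(ctrl.finish_job())
E
```

```text
[-6.72 -7.6  10.33] [ 0.5755 -0.0053  0.088 ] 41.519638895988464
the job is handed in; nothing more can be done
None
```

I handed the job in at about 16 s: the white tile lies flat and released in the yellow tray, and the orange sample is still gripped (about 41 N) in the corner, with about 6–8 N measured towards each fence; no verdict came back.

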